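# Load clean chocolate moulds into the filling tray

## Task

Load the two clean blue moulds into the white filling tray, each fully home in the nest of its own shape with its cavities facing up. The bar mould stands on edge in the drying slot: first lean it back on the sloping steel rest, cavities outward, and let go of it there, then take it again across its width and lay it in its nest, tab end in the tab notch; the round mould goes straight into the round nest. Do not drop the moulds, and leave the bowl, the jar and the spatula where they are.

Things in the scene. Friction and masses are not known exactly. Their poses are not given: they have to be found in the camera images.
- bar_mould: Blue rigid bar mould, about 0.18 kg: body 132 (x) x 60 (y) x 28 (z), plus a tab 22 long, 28 wide, 28 thick in the middle of its +x end. Origin: centre of the body's 132 x 60 back face; z points out of the face with ten dark cavities (at z = 28). At the start it stands on a long edge in the drying slot: its y up, its z to rack -x (about robot's right), its tab to rack -y (away from the robot).
- rack: Grey drying slot, fixed: base plate 110 (x) x 130 (y) x 8; on it two walls 10 thick, 120 long (y), 20 high, 32 apart, so the slot runs along y, its floor 8 above the bench. The upper 40 mm of the standing mould are free. Origin: centre of its underside; z up.
- rest: Sloping steel rest, fixed: base plate 90 (x, -55 to 35) x 120 (y) x 6 and two cheeks 14 wide at y = +44 and -44; only the base plate between them (74 free). Each cheek: a back bar at 45 degrees rising towards +x, at its foot a ledge (8 thick, 34 deep, square to the slope, red end) for the long edge. Its front, -x, looks to the robot's right. Origin: on its underside, below rest_seat; z up.
- rest_seat (a point): Point on the rest (axes of the rest), 75 above the bench, midway between the cheeks, on the plane of the back bars: where the bar mould's origin lies when it leans home (mould y up the slope, rest (1,0,1); mould z outward, rest (-1,0,1); mould x, tab, to rest -y). Ledge tops lie 30 down the slope from it; the back bars end 10 up the slope from it.
- tray: White filling tray, grey nest floors, fixed, 210 x 210: floor 4 thick, walls to 13 above the bench, nests 9 deep, seated moulds stand 19 proud. Bar nest along y on its -x side, its tab notch at the -y end; on the +x side a round nest (+y) and a square nest 68 x 68 (-y; stays empty). Origin: centre of its underside; z up.
- bar_nest (a point): On the floor of the bar nest, 4 above the bench, centre of its 136 (y) x 64 (x) rectangle; the notch for the tab (24 long, 32 wide) continues it to tray -y (away from the robot). The bar mould's origin lies here when home, mould x along tray -y, mould y along tray x, mould z up. Axes are the tray's.
- round_nest (a point): Centre of the floor of the round nest, 4 above the bench; the nest is 68 across and 9 deep. The round mould's origin lies here when home.
- round_mould: Blue rigid round mould, 64 across, 28 high, 0.11 kg (varies), lying on the bench with its four dark brown cavities up. Origin: centre of its underside; z up.
- bowl: Steel bowl, 130 across, 55 high, a bystander. Origin: centre of its underside.
- jar: Jar with a yellow lid, 68 across, 85 high, a bystander. Origin: centre of its underside.
- spatula: Spatula lying on the bench along y, a bystander. Origin: on its underside.
There are look-alikes about, which are no part of the job. Leave any orange or purple look-alike of the bar_mould alone.

How it is judged (in metres and radians):
On the way:
1. The bar mould leans at rest on the sloping rest, cavities outward, let go by the fingers: its origin within 25 mm of rest_seat, its z axis 30 to 60 degrees from vertical, held 0.2 s (distance between bar_mould and rest_seat below 0.025 m and angle between bar_mould's own z axis and vertical between 0.52 and 1.05 rad and contact force between the fingers and bar_mould below 0.1 N and linear speed of bar_mould below 0.05 m/s and contact force between bar_mould and rest above 0.1 N), for 0.2 s.
At the end, for the whole second after the job is handed in: Both moulds lie at rest, cavities up, home in their own nests: the bar mould in the bar nest with its tab in the notch, the round mould in the round nest; each origin within 5 mm sideways of its nest's centre and less than 3 mm above the nest's floor, tilted less than 0.06 rad (horizontal distance between bar_mould and bar_nest below 0.005 m and z of bar_mould in the frame of bar_nest below 0.003 m and angle between each of bar_mould, round_mould's own z axis and vertical below 0.06 rad and linear speed of each of bar_mould, round_mould below 0.02 m/s and angular speed of each of bar_mould, round_mould below 0.1 rad/s and horizontal distance between round_mould and round_nest below 0.005 m and z of round_mould in the frame of round_nest below 0.003 m); the robot touches nothing.
It fails at once if A mould is dropped (moving faster than 0.8 m/s while the fingers do not touch it) ((linear speed of bar_mould above 0.8 m/s and contact force between the fingers and bar_mould below 0.05 N) or (linear speed of round_mould above 0.8 m/s and contact force between the fingers and round_mould below 0.05 N)).
It fails at once if The bowl, the jar or the spatula is moved by more than 30 mm (distance of any of bowl, jar, spatula from where it was at the start of the episode above 0.03 m).
It also fails if it takes over 67 s, if anything falls off the work surface, if the arm or the gripper's body presses on something with over 40 N, if the wrist force passes 120 N, or if a joint passes its speed limit or range.

## Robot

A 6-joint arm with a two-finger parallel gripper is mounted at the origin on the work surface. World frame = base frame: x ahead of the robot, y to its left, z up, the work surface at z = 0. Lengths are in m, angles in degrees, forces in N, time in s.
With the tool pointing down it reaches from about 0.35 to 0.875 m from the base axis. Payload 4.2 kg.
Tool frame: the origin (TCP) lies at the very end of the fingers, on their centre line; the grasp point (between the pads) lies 19 mm behind it; z points along the fingers, y is the line along which they close (so a half turn about z gives the same grasp; the last joint's range is limited). The gripper opens to 87 mm and grips with 3 to 60 N. Pads are 19 mm wide; open, the fingers measure 117 mm over their backs; the gripper's body (75 mm by 190 mm) begins 51 mm behind the grasp point.
Start: joints at [91.88, 22.042, 0.453, 0, -68.411, -14.817], TCP at [0.14, 0.609, 0.223] pointing down, gripper open.
Joint ranges: [-179.83, 179.83], [-69.29, 118.12], [-61.27, 80.66], [-181.25, 117.63], [-171.15, -9.14], [-177.46, 177.46]. Speed limits (degrees/s): [159.86, 159.86, 180, 180, 180, 180].

## Interface

Orientations are given as [roll, pitch, yaw] about the fixed x, y, z axes, in that order (R = Rz(yaw) Ry(pitch) Rx(roll)).
In Python, from rig import bot gives the robot as it stands. The module is installed in compiled form; this text tells all that it offers.
- The arm moves only by the tool arm_command, never from a script. Its arguments are lists of equal length, an entry for each row: "grip": the finger opening in mm, from 0 to 87; "linear": the shift along the tool's x, y, z in units of 50 mm (1.0 is 50 mm), a list of three; "twist": the turn, a rotation vector about the tool's x, y, z in units of 5 degrees (1.0 is 5 degrees), a list of three. A call has 1 to 10 rows; each row is the pose to reach, as a shift and turn from the pose commanded when the call began, along the tool's axes at that moment; what a row does not reach only later rows make up. A row lasts 1/8 s, in which the tool goes at most 62.5 mm and 10.7 degrees, less where a joint would pass 70% of its speed; a pose out of reach is approached as far as the arm can. A call with a gripper value outside its range is refused whole. The fingers move at their own pace and stop on an object; "grip_force" is the grip in N (left out, the last holds). Time passes only in rows, so rows that repeat a pose let the fingers close. It gives the time, the measured TCP pose, the force, the opening and the grip force at its end, in the units of the state.
- bot.observe(): the state, without advancing time (a new reading comes with each control period).
- bot.capture(name): name is "scene" or "top" or "wrist"; returns a dict with "pixels" (400x640x3 uint8, blue, green, red), "z_map" (400x640 float32, m along the optical axis (not along the pixel's ray), 0 where there is no reading), "vertical_fov" (degrees; the focal length in pixels is half the picture's height over the tangent of half this angle, whatever the lens; pixels are square), "cx", "cy" (the principal point, pixels), "dist_coeffs" ([k1, k2, p1, p2, k3] as OpenCV has them; the pictures are not rectified), "R" (3x3) and "t" (3): a world point X has camera coordinates R X + t. Camera axes: x right, y down, z forward; pixel columns grow to the right and rows downward; lengths in m; the calibration is good to about 2 mm. A picture is of the moment at which its call begins.
- bot.close_job(): hands the job in; it is judged then, once.
Trained networks look in a picture, given as the dict that the camera call returned (one of the last four; its "shot" number tells which), for a name from the list of things; names that differ only in an ending like _2 or _b are one class to them, and where a whole thing is asked for, a point or a joint stands for the part that bears it (a point fixed in the world has none). Each returns a list of dicts, best first, with "conf" (0 to 1); they miss things now and then, are a little off and sometimes report something else, mostly with a low value. They report only what shows in the picture. A call takes as long as a camera call. They do not tell look-alikes from the thing itself.
- bot.find_in(label, picture): "extent" ([centre column, centre row, width, height] in pixels, round what is visible of it).
- bot.pinpoint(label, picture): "uv" ([column, row] in pixels: a listed point, or the origin of a listed thing).
The state is a dict: "time_s": time; "qpos": joint angles; "qvel": joint speeds; "joint_efforts": joint torques, N m; "ee_pos": TCP position; "tool_rot": TCP orientation; "ft_force": force on the tool from outside, world axes, zero at the start; "torque": the same for the moment, N m; "gripper_width": finger opening in m; "grasp_force": force on a finger pad.
Only numpy, scipy, OpenCV 4.12 (cv2) and the standard library are available. Lean on these libraries where they do the work, as an engineer would, in place of code of your own. Each camera call takes 0.05 s, during which the arm holds its last target. There are 200 camera calls.

## Working session

There is one attempt and no reset: what is moved stays moved. The work goes in short steps, Python scripts to look and compute and a tool call to move; the robot and the scene stay as the last step left them, time stands still between calls to the robot, and variables do not carry over. Pictures are saved under pics/ and viewed, at most 11 in all, crops included, and the job is handed in when it is done.

Besides the shell and the picture viewer there is one more tool, called after "Call:" as name(argument=value, ...), one argument or row to a line, values as JSON. arm_command: Moves the arm, as the interface text tells. Its arguments: {"type":"object","properties":{"grip":{"type":"array"},"linear":{"type":"array"},"twist":{"type":"array"},"grip_force":{"type":"number"}},"required":["grip","linear","twist"]}

```bash
mkdir -p pics
cat > h.py <<'E'
import numpy as np, cv2
from rig import bot
from scipy.spatial.transform import Rotation as Ro
def K(p):
    f=p["pixels"].shape[0]/2/np.tan(np.radians(p["vertical_fov"]/2))
    return np.array([[f,0,p["cx"]],[0,f,p["cy"]],[0,0,1.]])
def ray(p,uv):
    n=cv2.undistortPoints(np.array([[uv]],float),K(p),np.array(p["dist_coeffs"],float))[0,0]
    R=np.array(p["R"]);return -R.T@np.array(p["t"]), R.T@np.array([n[0],n[1],1.])
def atz(p,uv,z):
    c,d=ray(p,uv);return c+d*(z-c[2])/d[2]
def cloud(p):
    h,w=p["z_map"].shape
    g=np.stack(np.meshgrid(np.arange(w),np.arange(h)),-1).reshape(-1,1,2).astype(float)
    n=cv2.undistortPoints(g,K(p),np.array(p["dist_coeffs"],float))[:,0]
    z=p["z_map"].reshape(-1,1); R=np.array(p["R"])
    return ((np.c_[n,np.ones(len(n))]*z-np.array(p["t"]))@R).reshape(h,w,3)
def tri(pu):
    A=np.zeros((3,3));b=np.zeros(3)
    for p,uv in pu:
        c,d=ray(p,uv);d=d/np.linalg.norm(d);M=np.eye(3)-np.outer(d,d);A+=M;b+=M@c
    return np.linalg.solve(A,b)
E
python3 - <<'E'
from h import *
np.set_printoptions(precision=4,suppress=True)
P={}
for n in ["scene","top"]:
    p=bot.capture(n);P[n]=p;cv2.imwrite(f"pics/{n}0.png",p["pixels"]);C=cloud(p)
    np.savez(f"{n}0.npz",C=C,px=p["pixels"])
    print(n,-np.array(p["R"]).T@np.array(p["t"]))
    for l in ["bar_mould","rack","rest","rest_seat","tray","bar_nest","round_nest","round_mould","bowl","jar","spatula"]:
        for r in bot.pinpoint(l,p)[:3]:
            u=np.round(r["uv"]).astype(int); 
            print(l,round(r["conf"],2),u,C[u[1],u[0]] if 0<=u[1]<400 and 0<=u[0]<640 else None)
s=bot.observe();print(s)
E
```

```text
scene [1.1798 0.6266 0.8443]
bar_mould 0.82 [416 276] [0.5796 0.4526 0.0578]
bar_mould 0.8 [400 198] [0.332  0.2639 0.047 ]
bar_mould 0.74 [357 311] [0.7589 0.3945 0.0587]
rack 0.93 [371 250] [0.5861 0.3191 0.0648]
rest 0.57 [310 197] [0.475  0.0042 0.0031]
rest_seat 0.92 [309 182] [ 0.4122 -0.0543 -0.001 ]
tray 0.72 [252 166] [ 0.4851 -0.2744  0.0088]
tray 0.7 [275 162] [ 0.4075 -0.23    0.0037]
bar_nest 0.72 [311 195] [0.4664 0.0015 0.0048]
bar_nest 0.3 [252 260] [0.7879 0.0516 0.0031]
round_mould 0.59 [264 222] [ 0.6694 -0.0185  0.0199]
bowl 0.9 [248 262] [0.8    0.0478 0.0026]
jar 0.71 [308 280] [0.7593 0.2412 0.0448]
spatula 0.63 [212 211] [ 0.7297 -0.2063 -0.0023]
top [0.4444 0.0629 1.3575]
bar_mould 0.87 [261 283] [ 0.2918  0.2512 -0.    ]
bar_mould 0.84 [223 143] [0.748  0.3727 0.0263]
bar_mould 0.61 [186 263] [0.3621 0.4759 0.063 ]
rack 0.71 [249 211] [0.5219 0.2792 0.07  ]
rest 0.55 [338 228] [ 0.4677 -0.0007  0.0044]
rest_seat 0.69 [337 227] [0.4709 0.0027 0.0077]
tray 0.93 [428 223] [ 0.481  -0.2932  0.0138]
bar_nest 0.68 [441 222] [ 0.4842 -0.3394  0.0015]
round_nest 0.7
[... 162 characters left out ...]
] [0.7974 0.0484 0.004 ]
bowl 0.64 [276 150] [0.7141 0.195  0.0694]
bowl 0.15 [351 168] [ 0.6631 -0.0451  0.0172]
jar 0.95 [274 152] [0.7089 0.2019 0.0637]
spatula 0.87 [400 148] [ 0.7285 -0.2077  0.016 ]
{'time_s': 1.2, 'qpos': array([ 91.8793,  22.0405,   0.4535,   0.0003, -68.413 , -14.8149]), 'qvel': array([-0.0335, -0.037 ,  0.003 ,  0.021 , -0.0239,  0.0331]), 'joint_efforts': array([  0.0002, -39.0478,  18.762 ,   4.2244,   0.0154,  -0.    ]), 'ee_pos': array([0.1399, 0.6091, 0.2226]), 'tool_rot': array([-179.9999,   -0.0003,  -12.9355]), 'ft_force': array([0.2031, 0.6044, 0.0977]), 'torque': array([-0.0343,  0.0359,  0.008 ]), 'grasp_force': 0.0, 'gripper_width': 0.08686208015287701}
```

View pics/scene0.png

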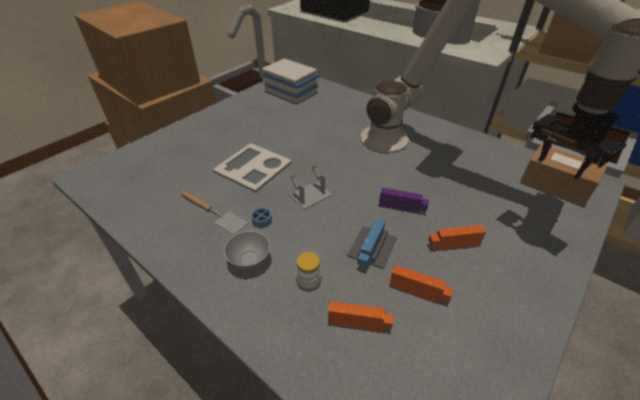

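View pics/top0.png

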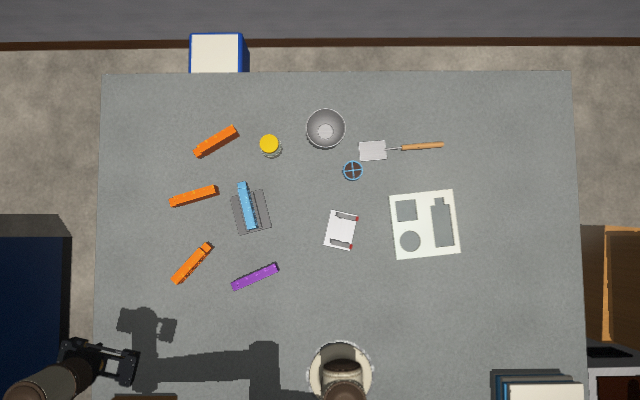

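The real bar mould is the blue one in the grey slot, at (247,206) in top and (372,242) in scene. The look-alikes are orange at top (215,141), (193,195), (191,262) and purple at (255,276). The rest is at (341,230), the tray at (425,225) and the round mould at (352,170).

```bash
cat >> h.py <<'E'
def T(s=None):
    s=s or bot.observe();return np.array(s["ee_pos"]),Ro.from_euler("xyz",s["tool_rot"],degrees=True).as_matrix()
def go(pos,R,frm=None):
    p0,R0=frm or T(); l=R0.T@(np.array(pos)-p0)/.05; r=Ro.from_matrix(R0.T@R).as_rotvec(degrees=True)/5
    print("linear",np.round(l,3).tolist(),"twist",np.round(r,3).tolist(),"rows>=",round(max(np.linalg.norm(l)*.8,np.linalg.norm(r)*5/10.7),1))
def down(yaw): return Ro.from_euler("xyz",[180,0,yaw],degrees=True).as_matrix()
def blue(px):
    h=cv2.cvtColor(px,cv2.COLOR_BGR2HSV);return (h[...,0]>93)&(h[...,0]<112)&(h[...,1]>90)&(h[...,2]>50)
E
python3 - <<'E'
from h import *
np.set_printoptions(precision=4,suppress=True)
d=np.load("top0.npz");C=d["C"];m=blue(d["px"])
m2=m.copy();m2[:, :200]=0;m2[:,280:]=0;m2[:170]=0;m2[250:]=0
q=C[m2];q=q[q[:,2]>.05];print(len(q),q.mean(0));r=cv2.minAreaRect(q[:,:2].astype(np.float32)*1000);print("bar",r)
m3=m.copy();m3[:, :335]=0;m3[:,370:]=0;m3[:150]=0;m3[190:]=0
q=C[m3];print("round",len(q),cv2.minEnclosingCircle(q[:,:2].astype(np.float32)*1000),np.median(q,0))
q=C[185:265,385:465].reshape(-1,3);q=q[(q[:,2]>.007)&(q[:,2]<.03)];print("tray",cv2.minAreaRect(q[:,:2].astype(np.float32)*1000),np.median(q,0))
w=bot.capture("wrist");p,R=T();c=-np.array(w["R"]).T@w["t"]
print("cam in tool",R.T@(c-p),"\n",R.T@np.array(w["R"]).T,w["vertical_fov"])
go([.46,.27,.36],down(5))
E
```

```text
411 [0.5393 0.289  0.0663]
bar ((542.33203125, 289.7718200683594), (153.20928955078125, 28.005064010620117), 13.7265625)
round 98 ((564.6900634765625, 0.8065166473388672), 135.35018920898438) [ 0.6554 -0.0477  0.0268]
tray ((480.7218017578125, -282.68560791015625), (250.91940307617188, 248.4403076171875), 86.45857238769531) [ 0.475  -0.2788  0.0129]
cam in tool [ 0.0732  0.0003 -0.1631] 
 [[ 0.0007 -0.9644 -0.2643]
 [ 1.      0.0006  0.0006]
 [-0.0004 -0.2643  0.9644]] 63.15518165461049
linear [7.758, 5.177, -2.749] twist [0.001, -0.0, -3.588] rows>= 7.8
```

Run:
```python
from h import *
go([.52,.20,.25],down(10))
```

```text
linear [9.241, 6.272, -0.549] twist [0.001, -0.0, -4.588] rows>= 8.9
```

Call:
arm_command(
  grip=[87,87,87,87,87,87,87,87,87,87],
  linear=[
    [9.24,6.27,-0.55],
    [9.24,6.27,-0.55],
    [9.24,6.27,-0.55],
    [9.24,6.27,-0.55],
    [9.24,6.27,-0.55],
    [9.24,6.27,-0.55],
    [9.24,6.27,-0.55],
    [9.24,6.27,-0.55],
    [9.24,6.27,-0.55],
    [9.24,6.27,-0.55],
  ],
  twist=[
    [0,0,-4.6],
    [0,0,-4.6],
    [0,0,-4.6],
    [0,0,-4.6],
    [0,0,-4.6],
    [0,0,-4.6],
    [0,0,-4.6],
    [0,0,-4.6],
    [0,0,-4.6],
    [0,0,-4.6],
  ],
)

```text
time_s: 2.5
ee_pos: [0.5221, 0.1972, 0.2499]
tool_rot: [180.0, -0.0, 9.7]
ft_force: [-1.0, 0.3, -0.7]
gripper_width: 0.0873
grasp_force: 0.0
```

Run:
```python
from h import *
np.set_printoptions(precision=4,suppress=True)
p=bot.capture("wrist");cv2.imwrite("pics/w1.png",p["pixels"]);C=cloud(p)
np.savez("w1.npz",C=C,px=p["pixels"],R=p["R"],t=p["t"],fov=p["vertical_fov"],cx=p["cx"],cy=p["cy"],dc=p["dist_coeffs"])
for l in ["bar_mould","rack","rest","rest_seat","tray","round_mould","jar"]:
    for r in bot.pinpoint(l,p)[:3]:
        u=np.round(r["uv"]).astype(int); 
        print(l,round(r["conf"],2),u,C[u[1],u[0]] if 0<=u[1]<400 and 0<=u[0]<640 else None)
print(bot.observe()["time_s"])
go([.52,-.17,.25],down(0))
```

```text
bar_mould 0.97 [231 150] [0.5337 0.2954 0.0689]
bar_mould 0.81 [106  93] [0.5704 0.4348 0.0608]
bar_mould 0.7 [253 314] [0.3315 0.2506 0.0608]
rack 0.59 [252 152] [0.5335 0.275  0.0586]
rest 0.61 [455 226] [0.4717 0.005  0.005 ]
rest_seat 0.87 [480 254] [ 0.4381 -0.0405  0.0064]
rest_seat 0.61 [230 148] [0.5941 0.209  0.413 ]
tray 0.2 [229 150] [0.5332 0.2976 0.0685]
round_mould 0.62 [537  91] [ 0.6546 -0.0332  0.0279]
2.9
linear [-1.299, 7.308, 0.003] twist [-0.002, -0.002, 2.035] rows>= 5.9
```

View pics/w1.png

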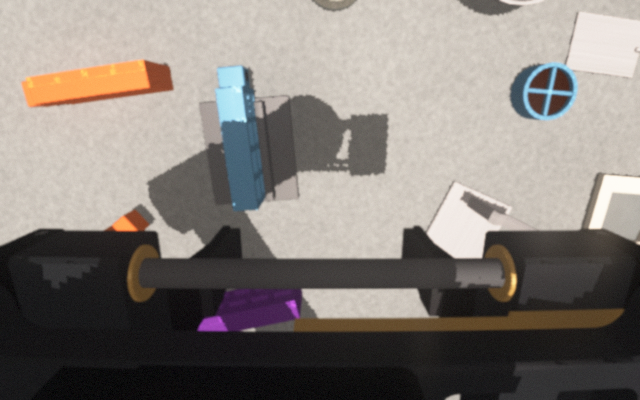

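Run:
```python
from h import *
go([.37,-.15,.27],down(0))
```

```text
linear [-4.181, 6.384, -0.398] twist [-0.002, -0.002, 2.035] rows>= 6.1
```

Call:
arm_command(
  grip=[87,87,87,87,87,87,87],
  linear=[
    [-4.2,6.4,-0.4],
    [-4.2,6.4,-0.4],
    [-4.2,6.4,-0.4],
    [-4.2,6.4,-0.4],
    [-4.2,6.4,-0.4],
    [-4.2,6.4,-0.4],
    [-4.2,6.4,-0.4],
  ],
  twist=[
    [0,0,2],
    [0,0,2],
    [0,0,2],
    [0,0,2],
    [0,0,2],
    [0,0,2],
    [0,0,2],
  ],
)

```text
time_s: 3.78
ee_pos: [0.3676, -0.1535, 0.2706]
tool_rot: [180.0, -0.1, -0.2]
ft_force: [-0.4, 1.7, -0.1]
gripper_width: 0.0868
grasp_force: 0.0
```

Run:
```python
from h import *
np.set_printoptions(precision=4,suppress=True)
p=bot.capture("wrist");cv2.imwrite("pics/w2.png",p["pixels"]);C=cloud(p)
np.savez("w2.npz",C=C,px=p["pixels"],R=p["R"],t=p["t"],fov=p["vertical_fov"],cx=p["cx"],cy=p["cy"],dc=p["dist_coeffs"])
for l in ["rest","rest_seat","tray","bar_nest","round_nest","round_mould"]:
    for r in bot.pinpoint(l,p)[:2]:
        u=np.round(r["uv"]).astype(int); 
        print(l,round(r["conf"],2),u,C[u[1],u[0]] if 0<=u[1]<400 and 0<=u[0]<640 else None)
print(T()[0],bot.observe()["time_s"])
```

```text
rest 0.64 [196  85] [0.4677 0.0032 0.0062]
rest_seat 0.97 [173  84] [0.4692 0.0322 0.0066]
tray 0.95 [426  70] [ 0.484  -0.2827  0.0133]
bar_nest 0.61 [467  79] [ 0.4746 -0.3385  0.0042]
round_nest 0.95 [380 121] [ 0.4222 -0.2304  0.0039]
[ 0.3698 -0.1505  0.2699] 4.125
```

View pics/w2.png

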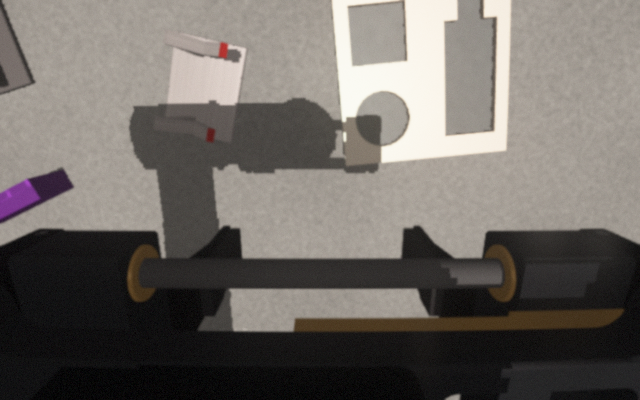

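Run:
```python
from h import *
np.set_printoptions(precision=1,suppress=True)
def ortho(C,px,x0,x1,y0,y1,s=1.):
    # s mm/px ; row=x down , col=y
    H=int((x1-x0)*1000/s);W=int((y1-y0)*1000/s)
    Z=np.full((H,W),np.nan,np.float32);I=np.zeros((H,W,3),np.uint8)
    q=C.reshape(-1,3);c=px.reshape(-1,3)
    i=((x1-q[:,0])*1000/s).astype(int);j=((y1-q[:,1])*1000/s).astype(int)
    ok=(i>=0)&(i<H)&(j>=0)&(j<W)&np.isfinite(q[:,0]);Z[i[ok],j[ok]]=q[ok,2];I[i[ok],j[ok]]=c[ok]
    return Z,I
out=[]
for n,src in [("rest","w1"),("rest","w2"),("tray","w2"),("tray","top0")]:
    d=np.load(src+".npz")
    b=(.38,.56,-.10,.10) if n=="rest" else (.34,.62,-.42,-.16)
    Z,I=ortho(d["C"],d["px"],*b,s=1.5 if src!="top0" else 2.5)
    z8=np.nan_to_num(np.clip(Z*1000*2.5+20,0,255)).astype(np.uint8)
    f=lambda a:cv2.resize(a,(260,270),interpolation=cv2.INTER_NEAREST)
    out.append(np.vstack([f(I),f(cv2.applyColorMap(z8,cv2.COLORMAP_JET))]))
cv2.imwrite("pics/o1.png",cv2.resize(np.hstack(out),(800,416)))
for src in ["w1","w2"]:
    d=np.load(src+".npz");C=d["C"];q=C.reshape(-1,3)
    q=q[(abs(q[:,0]-.47)<.1)&(abs(q[:,1])<.1)]
    fl=q[q[:,2]<.003][:,2];print(src,"floor z mm",np.percentile(fl,[5,50,95])*1000, len(q))
    g=q[(q[:,2]>.0042)&(q[:,2]<.13)]
    print(cv2.minAreaRect((g[:,:2]*1000).astype(np.float32)),len(g),np.percentile(g[:,2]*1000,[5,25,50,75,95,99]))
```

```text
w1 floor z mm [-0.3  1.   2.3] 13271
((477.76177978515625, -5.906028747558594), (94.42276763916016, 95.48833465576172), 74.35061645507812) 4256 [ 5.6  6.5  7.1  8.  69.4 80.9]
w2 floor z mm [-0.6  0.9  2.2] 38533
((463.2962646484375, -6.079856872558594), (90.60276794433594, 120.49199676513672), 76.38594055175781) 7283 [ 5.5  6.4  7.2 48.5 79.1 82.1]
```

View pics/o1.png

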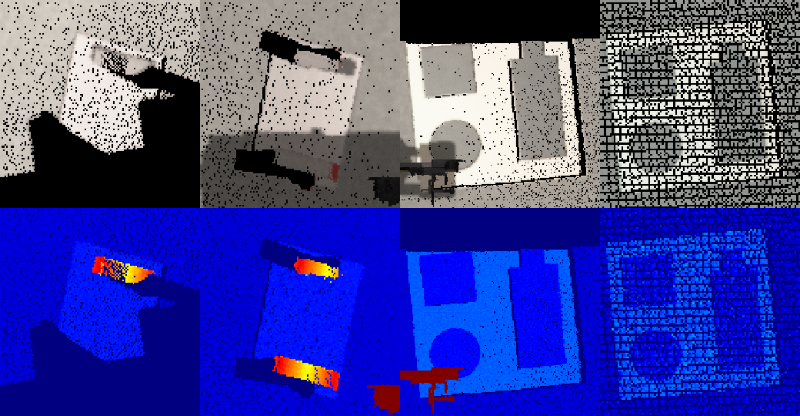

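```bash
cat > fit.py <<'E'
from h import *
from scipy.optimize import minimize
def sd_rect(q,cx,cy,w,h): # signed dist, neg inside
    d=np.abs(q-[cx,cy])-[w/2,h/2];return np.maximum(d[:,0],d[:,1])
def fit_tray(q,x0=None,lab=None):
    q=q[(q[:,2]<.02)&(q[:,2]>-.01)]
    lab=q[:,2]>.0088; xy=q[:,:2]*1000
    def model(v):
        a=np.radians(v[2]);l=(xy-v[:2])@np.array([[np.cos(a),-np.sin(a)],[np.sin(a),np.cos(a)]])
        s=sd_rect(l,0,0,210,210)
        bar=np.minimum(sd_rect(l,v[3],v[4],64,136),sd_rect(l,v[3],v[4]-80,32,24))
        rnd=np.linalg.norm(l-v[5:7],axis=1)-34
        sq=sd_rect(l,v[7],v[8],68,68)
        return np.maximum(s,-np.minimum(np.minimum(bar,rnd),sq))
    def cost(v,w=1.5): 
        p=1/(1+np.exp(np.clip(model(v)/w,-30,30)));return np.mean((p-lab)**2)
    v=np.array(x0 if x0 is not None else [481,-280,94,-55,8,50,50,50,-45],float)
    for w in (6,3,1.5):
        r=minimize(cost,v,args=(w,),method="Nelder-Mead",options=dict(maxiter=4000,maxfev=4000,xatol=.02,fatol=1e-7,initial_simplex=v+np.vstack([np.zeros(9),np.eye(9)*5])));v=r.x
    a=np.radians(v[2]);M=np.array([[np.cos(a),-np.sin(a)],[np.sin(a),np.cos(a)]])
    return v,r.fun,v[:2]+M@v[3:5],v[:2]+M@v[5:7]
E
python3 - <<'E'
from fit import *
np.set_printoptions(precision=1,suppress=True)
d=np.load("w2.npz");q=d["C"].reshape(-1,3)
d=np.load("top0.npz");qt=d["C"].reshape(-1,3)
sel=lambda q:q[(abs(q[:,0]-.48)<.14)&(abs(q[:,1]+.28)<.15)]
q=sel(q);qt=sel(qt)
for nm,x in [("w2",q),("top",qt),("both",np.vstack([q[::4],qt]))]: print(nm,*fit_tray(x))
d=np.load("w1.npz");C=d["C"];m=blue(d["px"]);
q=C[m];g=q[(abs(q[:,0]-.54)<.12)&(abs(q[:,1]-.29)<.08)&(q[:,2]>.061)&(q[:,2]<.08)]
print("bar",cv2.minAreaRect((g[:,:2]*1000).astype(np.float32)),np.percentile(g[:,2]*1000,[5,50,95]))
mm=cv2.dilate(m.astype(np.uint8),np.ones((3,3)))
g=q[(abs(q[:,0]-.655)<.06)&(abs(q[:,1]+.04)<.06)&(q[:,2]>.02)]
print("round",cv2.minEnclosingCircle((g[:,:2]*1000).astype(np.float32)),np.percentile(g[:,2]*1000,[5,50,95]))
# rest back bars plane check
d=np.load("w2.npz");q=d["C"].reshape(-1,3);a=np.radians(76.4);O=np.array([.46565,.0036])
l=(q[:,:2]-O)@np.array([[np.cos(a),-np.sin(a)],[np.sin(a),np.cos(a)]])
k=(abs(l[:,0])<.06)&(abs(abs(l[:,1])-.044)<.012)&(q[:,2]>.012)&(q[:,2]<.12)
x,y,z=l[k,0]*1000,l[k,1]*1000,q[k,2]*1000
for s in (1,-1):
  b=(y*s>0)
  for lo in range(-55,15,5):
    c=b&(x>=lo)&(x<lo+5)
    if c.sum()>5: print(s,lo+2.5,c.sum(),"z",np.percentile(z[c],[5,50,95]),"y",np.percentile(y[c],[5,95]))
E
```

```text
w2 [ 479.4 -281.    95.6  -56.3    9.6   54.8   49.3   54.5  -51.5] 0.01710910907929324 [ 475.3 -338. ] [ 424.9 -231.3]
top [ 479.2 -282.2   95.4  -55.9   11.    53.7   50.4   53.7  -50.1] 0.041294092655173566 [ 473.5 -338.9] [ 423.9 -233.5]
both [ 479.2 -281.5   95.6  -56.1   10.2   54.7   49.5   54.5  -51.2] 0.028816920010380418 [ 474.5 -338.3] [ 424.6 -231.9]
bar ((533.3904418945312, 288.9450988769531), (129.33860778808594, 27.61153221130371), 14.334415435791016) [67.2 68.8 70.1]
round ((656.8721313476562, -46.60173034667969), 31.585067749023438) [24.6 28.2 30. ]
1 -52.5 48 z [78.1 79.9 81.6] y [37.9 50.7]
1 -47.5 55 z [76.9 80.8 82.7] y [37.2 50.4]
1 -42.5 46 z [68.4 75.1 77.5] y [37.  50.4]
1 -37.5 45 z [64.6 70.2 72.6] y [37.  50.3]
1 -32.5 43 z [60.8 66.  68.3] y [37.  50.7]
1 -27.5 41 z [55.1 60.  62.8] y [37. 50.]
1 -22.5 48 z [49.  55.8 57.9] y [37.  50.3]
1 -17.5 80 z [54.4 58.1 61. ] y [37.1 50.2]
1 -12.5 85 z [59.4 63.2 66.3] y [37.  50.1]
1 -7.5 99 z [22.2 67.3 70.5] y [37.  50.1]
1 -2.5 127 z [20.  71.5 75.7] y [37.  50.2]
1 2.5 125 z [27.8 77.6 81.2] y [36.8 49.9]
1 7.5 58 z [73.8 81.6 83.6] y [36.7 49.6]
1 12.5 20 z [77.1 78.9 79.9] y [37.8 50.3]
-1 -52.5 54 z [78.1 79.5 81.3] y [-50.6 -37.7]
-1 -47.5 72 z [78.3 80.8 83.1] y [-50.4 -37.1]
-1 -42.5 50 z [73.8 76.6 78.9] y [-50.3 -37.1]
-1 -37.5 53 z [68.7 71.6 74. ] y [-50.6 -37.1]
-1 -32.5 48 z [63.7 66.4 68.9] y [-49.9 -37.1]
-1 -27.5 44 z [56.3 61.4 63.6] y [-49.8 -37.1]
-1 -22.5 43 z [54.5 56.7 59.3] y [-49.7 -37.2]
-1 -17.5 93 z [54.6 58.  61.6] y [-49.9 -37.6]
-1 -12.5 89 z [60.2 63.3 65.8] y [-50.  -37.5]
-1 -7.5 100 z [64.  67.9 71.2] y [-50.  -36.8]
-1 -2.5 130 z [21.3 72.1 75.4] y [-50.1 -36.6]
-1 2.5 117 z [41.  77.4 80.7] y [-49.9 -36.6]
-1 7.5 76 z [77.4 81.6 83.4] y [-49.4 -37. ]
-1 12.5 22 z [76.9 79.  80.4] y [-49.8 -37.3]
```

Run:
```python
from h import *
px=cv2.imread("pics/w1.png");cv2.imwrite("pics/c1.png",cv2.resize(px[50:230,150:330],(600,600),interpolation=cv2.INTER_CUBIC))
go([.533,.289,.12],down(14.2));go([.533,.289,.037],down(14.2),(np.array([.533,.289,.12]),down(14.2)))
```

```text
linear [3.298, -8.778, 2.997] twist [-0.002, 0.004, -2.798] rows>= 7.9
linear [0.0, -0.0, 1.66] twist [0.0, 0.0, 0.0] rows>= 1.3
```

View pics/c1.png

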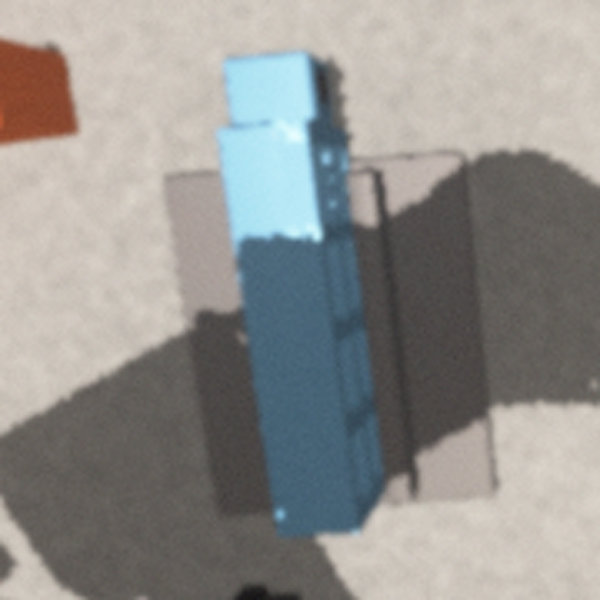

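The crop shows the blue bar mould standing in the slot, tab away from the robot and cavities to the robot's right. No look-alike matches that, so I'm reaching for it.

Call:
arm_command(
  grip=[87,87,87,87,87,87,87,87,87,87],
  linear=[
    [3.3,-8.78,1.5],
    [3.3,-8.78,1.5],
    [3.3,-8.78,1.5],
    [3.3,-8.78,1.5],
    [3.3,-8.78,1.5],
    [3.3,-8.78,2.5],
    [3.3,-8.78,3],
    [3.3,-8.78,3],
    [3.3,-8.78,3],
    [3.3,-8.78,3],
  ],
  twist=[
    [0,0,-2.8],
    [0,0,-2.8],
    [0,0,-2.8],
    [0,0,-2.8],
    [0,0,-2.8],
    [0,0,-2.8],
    [0,0,-2.8],
    [0,0,-2.8],
    [0,0,-2.8],
    [0,0,-2.8],
  ],
)

```text
time_s: 5.38
ee_pos: [0.5331, 0.2883, 0.1195]
tool_rot: [179.9, 0.1, 14.2]
ft_force: [-0.1, -0.2, 0.1]
gripper_width: 0.0871
grasp_force: 0.0
```

Run:
```python
from h import *
np.set_printoptions(precision=4,suppress=True)
print(T()[0],bot.observe()["tool_rot"]);go([.533,.289,.037],down(14.2))
R=down(14.2);a=np.radians(76.4);ex=np.array([np.cos(a),np.sin(a),0]);ez=np.array([0,0,1.]);ey=np.cross(ez,ex)
Rr=np.c_[-ey,(ez-ex)/2**.5,-(ex+ez)/2**.5];my=(ex+ez)/2**.5;mz=(ez-ex)/2**.5
seat=np.array([.4656,.0036,.075]);tcp=lambda o,u:seat+.014*mz+o*mz+u*my
L=(np.array([.533,.289,.037]),R);up=np.array([.533,.289,.16])
print(np.linalg.det(Rr),tcp(0,0),tcp(.06,.06))
go(up,R,L)
go(tcp(.06,.06),Rr,(up,R))
```

```text
[0.5331 0.2883 0.1195] [179.9465   0.0681  14.1729]
linear [0.003, -0.015, 1.649] twist [0.011, 0.014, -0.005] rows>= 1.3
1.0 [ 0.4633 -0.006   0.0849] [ 0.4633 -0.006   0.1698]
linear [0.0, 0.0, -2.46] twist [0.0, 0.0, 0.0] rows>= 2.0
linear [-2.799, 5.378, -0.195] twist [-8.819, -2.182, 5.269] rows>= 4.9
```

Call:
arm_command(
  grip=[87,87,87,24,24,24,24,24],
  grip_force=30,
  linear=[
    [0,0,0.9],
    [0,0,1.65],
    [0,0,1.65],
    [0,0,1.65],
    [0,0,1.65],
    [0,0,1.65],
    [0,0,1.65],
    [0,0,1.65],
  ],
  twist=[
    [0,0,0],
    [0,0,0],
    [0,0,0],
    [0,0,0],
    [0,0,0],
    [0,0,0],
    [0,0,0],
    [0,0,0],
  ],
)

```text
time_s: 6.38
ee_pos: [0.5337, 0.2876, 0.0377]
tool_rot: [-180.0, -0.0, 14.1]
ft_force: [-0.4, 1.1, -0.6]
gripper_width: 0.0455
grasp_force: 0.0
```

Fingers are still closing; give them more time.

Call:
arm_command(
  grip=[24,24,24,24],
  linear=[
    [0,0,0],
    [0,0,0],
    [0,0,0],
    [0,0,0],
  ],
  twist=[
    [0,0,0],
    [0,0,0],
    [0,0,0],
    [0,0,0],
  ],
)

```text
time_s: 6.88
ee_pos: [0.5339, 0.2882, 0.0378]
tool_rot: [-180.0, -0.1, 14.1]
ft_force: [0.2, 2.8, 1.1]
gripper_width: 0.0277
grasp_force: 29.6
```

Call:
arm_command(
  grip=[24,24,24,24,24,24,24,24,24,24],
  linear=[
    [0,0,-0.8],
    [0,0,-1.6],
    [0,0,-2.5],
    [-0.5,1.1,-2.9],
    [-1.1,2.1,-2.9],
    [-1.7,3.2,-2.8],
    [-2.2,4.3,-2.7],
    [-2.81,5.37,-2.65],
    [-2.81,5.37,-2.65],
    [-2.81,5.37,-2.65],
  ],
  twist=[
    [0,0,0],
    [0,0,0],
    [0,0,0],
    [-1.5,-0.3,0.9],
    [-3,-0.7,1.8],
    [-4.5,-1.1,2.7],
    [-6,-1.5,3.6],
    [-7.5,-1.8,4.5],
    [-8.82,-2.18,5.27],
    [-8.82,-2.18,5.27],
  ],
)

```text
time_s: 8.12
ee_pos: [0.4625, -0.0071, 0.1683]
tool_rot: [134.9, 0.2, -13.7]
ft_force: [0.8, 0.2, -2.6]
gripper_width: 0.0278
grasp_force: 29.6
```

```bash
cat >> h.py <<'E'
a=np.radians(76.4);ex=np.array([np.cos(a),np.sin(a),0]);ez=np.array([0,0,1.]);ey=np.cross(ez,ex)
Rr=np.c_[-ey,(ez-ex)/2**.5,-(ex+ez)/2**.5];my=(ex+ez)/2**.5;mz=(ez-ex)/2**.5
seat=np.array([.4656,.0036,.075])
tcp=lambda o,u:seat+(.014+o)*mz+u*my
E
python3 - <<'E'
from h import *
np.set_printoptions(precision=4,suppress=True)
s=bot.observe();print(s["time_s"],s["ee_pos"],s["tool_rot"],s["qpos"],s["gripper_width"],tcp(.06,.06))
go(tcp(.06,.06),Rr)
go(tcp(.003,.008),Rr);go(tcp(.001,.001),Rr)
p=bot.capture("top");C=cloud(p);m=blue(p["pixels"]);q=C[m];q=q[(abs(q[:,0]-.46)<.1)&(abs(q[:,1])<.1)&(q[:,2]>.06)]
print(len(q),q.mean(0))
p=bot.capture("scene");cv2.imwrite("pics/s1.png",cv2.resize(p["pixels"][110:260,210:410],(800,600)))
E
```

```text
8.125 [ 0.4625 -0.0071  0.1683] [134.9238   0.1641 -13.6906] [ 36.3823  23.35   -30.1211  27.8354 -75.9082  23.3439] 0.027816951207314915 [ 0.4633 -0.006   0.1698]
linear [0.009, 0.003, -0.039] twist [0.015, 0.036, 0.01] rows>= 0.0
linear [0.014, -1.139, 1.0] twist [0.015, 0.036, 0.01] rows>= 1.2
linear [0.014, -1.179, 1.14] twist [0.015, 0.036, 0.01] rows>= 1.3
410 [ 0.4693 -0.011   0.1849]
```

View pics/s1.png

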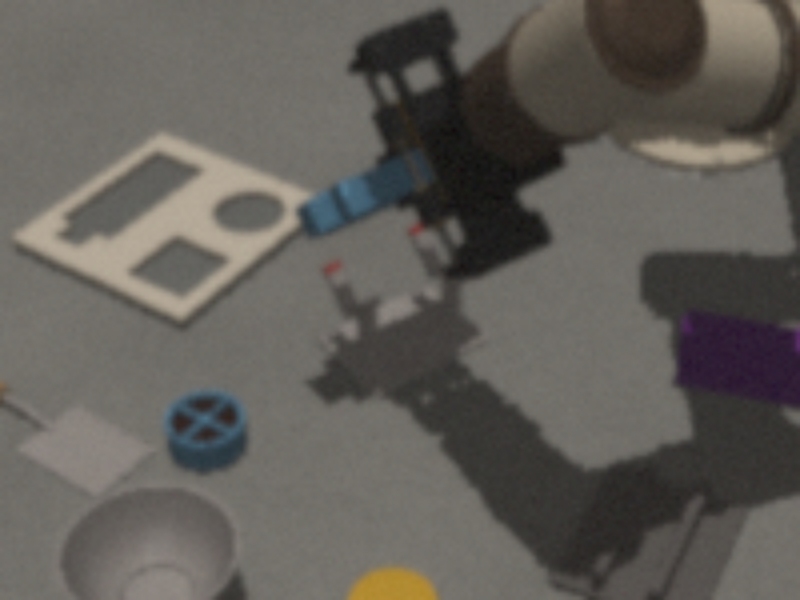

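The picture shows the mould held tilted over the rest, at about (365,190) in the crop, with the red ledge ends below it at (333,268) and (417,232). Descending.

Call:
arm_command(
  grip=[24,24,24,24,24,24],
  linear=[
    [0.01,-0.6,0.5],
    [0.01,-1.0,0.85],
    [0.01,-1.14,1.0],
    [0.01,-1.16,1.08],
    [0.01,-1.18,1.14],
    [0.01,-1.18,1.14],
  ],
  twist=[
    [0,0,0],
    [0,0,0],
    [0,0,0],
    [0,0,0],
    [0,0,0],
    [0,0,0],
  ],
)

```text
time_s: 8.98
ee_pos: [0.4636, -0.0058, 0.0885]
tool_rot: [135.1, -0.1, -13.7]
ft_force: [-0.2, -0.4, -1.9]
gripper_width: 0.028
grasp_force: 29.6
```

Run:
```python
from h import *
s=bot.observe();print(s["ee_pos"],s["ft_force"],s["torque"])
p,R=T();d=p-seat;print("o",(d@mz-.014)*1000,"u",d@my*1000,"y",d@ey*1000)
```

```text
[ 0.46361092 -0.00581553  0.08853651] [-0.16310706 -0.35450408 -1.86450294] [ 1.96008329 -0.44577307  0.00861465]
o 2.373584093063241 u 2.769925408412012 y -0.2806805604443313
```

Call:
arm_command(
  grip=[24,24,24],
  linear=[
    [0,-0.03,0.04],
    [0,-0.04,0.06],
    [0,-0.04,0.06],
  ],
  twist=[
    [0,0,0],
    [0,0,0],
    [0,0,0],
  ],
)

```text
time_s: 9.35
ee_pos: [0.4634, -0.0064, 0.0854]
tool_rot: [134.9, -0.0, -13.7]
ft_force: [-1.0, 3.1, 3.9]
gripper_width: 0.0282
grasp_force: 29.5
```

Run:
```python
from h import *
s=bot.observe();print(s["ee_pos"],s["ft_force"],s["torque"])
p,R=T();d=p-seat;print("o",(d@mz-.014)*1000,"u",d@my*1000,"y",d@ey*1000)
```

```text
[ 0.46340258 -0.00636914  0.0853736 ] [-0.97821078  3.09697076  3.90614161] [ 1.18212516  0.29530502 -0.54412509]
o 0.5522028977249707 u 0.11828233336258852 y -0.20835505526555043
```

Call:
arm_command(
  grip=[60,60,60,60,60,60,60,60,60],
  linear=[
    [0,0,0],
    [0,0,0],
    [0,0,0],
    [0,0,0],
    [0,0,0],
    [0,0,0],
    [0,0,-0.6],
    [0,0,-1.5],
    [0,0,-2.2],
  ],
  twist=[
    [0,0,0],
    [0,0,0],
    [0,0,0],
    [0,0,0],
    [0,0,0],
    [0,0,0],
    [0,0,0],
    [0,0,0],
    [0,0,0],
  ],
)

```text
time_s: 10.48
ee_pos: [0.4822, 0.0702, 0.1634]
tool_rot: [135.0, -0.0, -13.7]
ft_force: [0.7, -0.4, 0.2]
gripper_width: 0.0599
grasp_force: 0.0
```

Run:
```python
from h import *
np.set_printoptions(precision=4,suppress=True)
s=bot.observe();print(s["time_s"],s["ee_pos"],s["ft_force"],s["qpos"])
# retake: tool z=-mz, tool y=+-my, tool x=+-mx
mx=-ey
for sg in (1,-1):
    Rt=np.c_[sg*-mx*-1*1, 0*mx,-mz]
    y=sg*my; x=np.cross(y,-mz); Rt=np.c_[x,y,-mz]
    print(sg,Ro.from_matrix(Rt).as_euler("xyz",degrees=True)); go(seat+.1*mz+.02*my,Rt)
```

```text
10.475 [0.4822 0.0702 0.1634] [ 0.6886 -0.4245  0.2482] [ 41.7757  27.7343 -22.0786  23.9767 -80.4914  21.718 ]
1 [135.    0.  166.4]
linear [-0.004, 1.723, 1.82] twist [-0.015, -25.429, 25.451] rows>= 16.8
-1 [-135.     0.   -13.6]
linear [-0.004, 1.723, 1.82] twist [17.99, -0.011, -0.025] rows>= 8.4
```

Run:
```python
from h import *
mx=-ey; Rt=np.c_[-np.cross(my,-mz),-my,-mz]
go([.47,.03,.26],down(-13.6));go(seat+.11*mz,Rt); print(seat+.11*mz)
```

```text
linear [-0.044, 1.959, -0.774] twist [8.99, -0.0, -0.025] rows>= 4.2
linear [-0.003, 1.923, 2.22] twist [17.99, -0.011, -0.025] rows>= 8.4
[ 0.44731024 -0.07200082  0.15278175]
```

Call:
arm_command(
  grip=[87,87,87,87,87,87,87,87,87,87],
  linear=[
    [-0.01,0.5,-0.5],
    [-0.02,1.0,-0.75],
    [-0.03,1.5,-0.8],
    [-0.04,1.96,-0.77],
    [-0.04,1.95,-0.3],
    [-0.03,1.95,0.5],
    [-0.02,1.93,1.3],
    [-0.01,1.92,1.9],
    [0,1.92,2.22],
    [0,1.92,2.22],
  ],
  twist=[
    [2.1,0,0],
    [4.2,0,0],
    [6.3,0,0],
    [8.4,0,0],
    [10.5,0,0],
    [12.6,0,0],
    [14.7,0,0],
    [16.8,0,0],
    [18,0,0],
    [18,0,0],
  ],
)

```text
time_s: 11.72
ee_pos: [0.4457, -0.0762, 0.1487]
tool_rot: [-134.9, 0.4, -14.2]
ft_force: [-0.2, -0.2, 0.0]
gripper_width: 0.0862
grasp_force: 0.0
```

Run:
```python
from h import *
np.set_printoptions(precision=4,suppress=True)
s=bot.observe();print(s["time_s"],s["ee_pos"],s["tool_rot"],s["qpos"])
p=bot.capture("wrist");C=cloud(p);cv2.imwrite("pics/w3.png",p["pixels"])
np.savez("w3.npz",C=C,px=p["pixels"])
q=C[blue(p["pixels"])]-seat
l=np.c_[q@-ey,q@my,q@mz]*1000
k=(abs(l[:,0])<110)&(abs(l[:,1])<60)&(abs(l[:,2]-20)<40);l=l[k]
print(len(l));f=l[abs(l[:,2]-28)<5];print("face",len(f),np.percentile(f,[1,50,99],axis=0))
print(cv2.minAreaRect(f[:,:2].astype(np.float32)))
Rt=np.c_[-np.cross(my,-mz),-my,-mz]
go(seat-.002*mz,Rt)
```

```text
11.725 [ 0.4457 -0.0762  0.1487] [-134.9207    0.4104  -14.1851] [-23.1179  19.2549 -13.9888 -46.9121 -73.0848 119.8138]
3416
face 3362 [[-46.0791 -28.2281  25.0953]
 [  3.2507  -0.9327  28.1821]
 [ 72.9419  28.7714  29.7334]]
((18.971595764160156, 0.8660373687744141), (135.20242309570312, 57.9985237121582), 0.550464391708374)
linear [-0.001, -0.081, 2.245] twist [0.001, -0.024, -0.087] rows>= 1.8
```

View pics/w3.png

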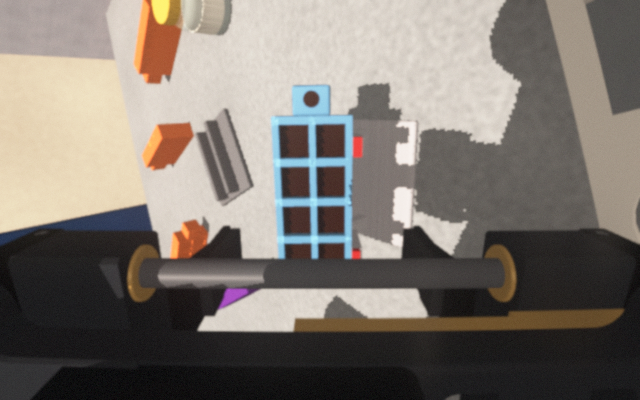

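The wrist picture shows the bar leaning home, face centred near (313,190) with its tab at (311,98), cavities outward and its edge on the red ledges. Face height and position match the seat. Next I move in for the grip across the width.

Call:
arm_command(
  grip=[87,87,87,87],
  linear=[
    [0,-0.02,0.7],
    [0,-0.04,1.3],
    [0,-0.04,1.4],
    [0,-0.04,1.4],
  ],
  twist=[
    [0,0,0],
    [0,0,0],
    [0,0,0],
    [0,0,0],
  ],
)

```text
time_s: 12.28
ee_pos: [0.4594, -0.0229, 0.1045]
tool_rot: [-135.1, -0.1, -13.6]
ft_force: [0.4, 0.6, -0.6]
gripper_width: 0.0869
grasp_force: 0.0
```

Run:
```python
from h import *
np.set_printoptions(precision=4,suppress=True)
s=bot.observe();print(s["time_s"],s["ee_pos"],s["tool_rot"],s["qvel"])
d=T()[0]-seat;print("x",d@-ey,"y",d@my,"n",d@mz)
Rt=np.c_[-np.cross(my,-mz),-my,-mz]
go(seat+.0115*mz,Rt)
```

```text
12.275 [ 0.4594 -0.0229  0.1045] [-135.0602   -0.1279  -13.5654] [-1.2607 -0.2776  0.7101  0.1127 -0.0348  0.0351]
x 0.00018328100737534985 y 0.0016206988688325329 n 0.04016305125308936
linear [-0.004, 0.032, 0.573] twist [0.012, -0.013, 0.023] rows>= 0.5
```

Call:
arm_command(
  grip=[87,87,87,57,57,57,57,57,57,57],
  grip_force=30,
  linear=[
    [0,0.02,0.3],
    [0,0.02,0.57],
    [0,0.02,0.57],
    [0,0.02,0.57],
    [0,0.02,0.57],
    [0,0.02,0.57],
    [0,0.02,0.57],
    [0,0.02,0.57],
    [0,0.02,0.57],
    [0,0.02,0.57],
  ],
  twist=[
    [0,0,0],
    [0,0,0],
    [0,0,0],
    [0,0,0],
    [0,0,0],
    [0,0,0],
    [0,0,0],
    [0,0,0],
    [0,0,0],
    [0,0,0],
  ],
)

```text
time_s: 13.52
ee_pos: [0.464, -0.0042, 0.0836]
tool_rot: [-134.9, -0.0, -13.7]
ft_force: [1.1, 1.9, 5.7]
gripper_width: 0.0598
grasp_force: 30.0
```

Run:
```python
from h import *
np.set_printoptions(precision=4,suppress=True)
s=bot.observe();print(s["time_s"],s["ee_pos"],s["tool_rot"],s["ft_force"],s["gripper_width"],s["grasp_force"])
d=T()[0]-seat;print("x",d@-ey,"y",d@my,"n",d@mz)
# nest: mould x along tray -y (yaw 95.6-90=5.6); my=tray x; tool now: x=mx?,
Rt=np.c_[-np.cross(my,-mz),-my,-mz];print("tool x . mx",Rt[:,0]@-ey)
p,R=T();up=p+.07*mz+np.array([0,0,.06]);go(up,R)
go([.46,-.25,.20],down(5.6));go([.475,-.338,.10],down(5.6))
```

```text
13.525 [ 0.464  -0.0042  0.0836] [-134.8942   -0.0479  -13.7087] [1.104  1.8666 5.6891] 0.05982671605549595 29.993868470191956
x 0.00025653624418566927 y 0.0005077502879176773 n 0.011698505474600872
tool x . mx 0.9999999999999998
linear [0.004, -0.853, -2.247] twist [0.0, 0.0, 0.0] rows>= 1.9
linear [1.09, 1.737, -5.039] twist [-8.932, -1.529, -3.656] rows>= 4.6
linear [1.797, 4.311, -4.788] twist [-8.932, -1.529, -3.656] rows>= 5.4
```

Run:
```python
from h import *
go([.40,-.33,.17],down(5.6))
```

```text
linear [0.303, 3.459, -5.919] twist [-8.932, -1.529, -3.656] rows>= 5.5
```

Call:
arm_command(
  grip=[57,57,57],
  linear=[
    [0,-0.2,-0.9],
    [0,-0.6,-1.7],
    [0,-0.85,-2.25],
  ],
  twist=[
    [0,0,0],
    [0,0,0],
    [0,0,0],
  ],
)

```text
time_s: 13.9
ee_pos: [0.4518, -0.0542, 0.1931]
tool_rot: [-135.2, -0.1, -13.8]
ft_force: [-0.7, 1.0, -3.1]
gripper_width: 0.0593
grasp_force: 30.0
```

Run:
```python
from h import *
s=bot.observe();print(s["time_s"],s["ee_pos"],s["ft_force"],s["gripper_width"],s["grasp_force"])
go([.40,-.33,.17],down(5.6))
```

```text
13.9 [ 0.45178229 -0.05420144  0.19309968] [-0.70166978  1.0296055  -3.06271851] 0.05933801277968479 29.991981983184814
linear [0.31, 4.299, -3.624] twist [-8.879, -1.535, -3.673] rows>= 4.5
```

Call:
arm_command(
  grip=[57,57,57,57,57,57,57],
  linear=[
    [0.06,0.8,-0.8],
    [0.12,1.7,-1.6],
    [0.18,2.6,-2.4],
    [0.25,3.5,-3.0],
    [0.31,4.3,-3.6],
    [0.31,4.3,-3.6],
    [0.31,4.3,-3.6],
  ],
  twist=[
    [-1.8,-0.3,-0.7],
    [-3.6,-0.6,-1.5],
    [-5.3,-0.9,-2.2],
    [-7.1,-1.2,-2.9],
    [-8.9,-1.53,-3.66],
    [-8.9,-1.53,-3.66],
    [-8.9,-1.53,-3.66],
  ],
)

```text
time_s: 14.78
ee_pos: [0.4005, -0.3273, 0.1671]
tool_rot: [-179.8, 0.0, 5.5]
ft_force: [0.9, -0.0, -2.5]
gripper_width: 0.0599
grasp_force: 30.0
```

Run:
```python
from fit import *
np.set_printoptions(precision=4,suppress=True)
s=bot.observe();print(s["time_s"],s["ee_pos"],s["tool_rot"],s["ft_force"],s["gripper_width"],s["qpos"])
p=bot.capture("wrist");C=cloud(p);cv2.imwrite("pics/w4.png",p["pixels"])
np.savez("w4.npz",C=C,px=p["pixels"])
t,R=T();m=blue(p["pixels"]);q=(C[m]-t)@R*1000;q=q[(abs(q[:,0])<120)&(abs(q[:,1])<60)&(q[:,2]<20)&(q[:,2]>-40)]
f=q[abs(q[:,2]+16)<6]
print("mould in tool",len(f),np.percentile(f,[1,50,99],axis=0),cv2.minAreaRect(f[:,:2].astype(np.float32)))
b=f[f[:,0]<60];A=np.c_[b[:,:2],np.ones(len(b))];print("plane",np.linalg.lstsq(A,b[:,2],rcond=None)[0])
tb=f[f[:,0]>70];print("tab y",np.percentile(tb[:,1],[2,98]),"body y",np.percentile(f[f[:,0]<60][:,1],[1,99]))
sel=lambda q:q[(abs(q[:,0]-.48)<.14)&(abs(q[:,1]+.28)<.15)]
w4=sel(C.reshape(-1,3));w2=sel(np.load("w2.npz")["C"].reshape(-1,3))
print(len(w4),len(w2));np.set_printoptions(precision=1,suppress=True)
x0=[479.4,-281,95.6,-56.3,9.6,54.8,49.3,54.5,-51.5]
print(*fit_tray(w4,x0));print(*fit_tray(np.vstack([w4,w2]),x0))
```

```text
14.775 [ 0.4005 -0.3273  0.1671] [-179.8264    0.0471    5.5372] [ 0.8797 -0.0147 -2.4526] 0.0599192096306117 [-21.3423  14.5376 -19.0742  -0.1601 -56.5088 116.9679]
mould in tool 6983 [[-32.3232 -28.5748 -17.4504]
 [ 23.544   -0.1984 -15.9118]
 [ 64.0619  29.3417 -10.9702]] ((16.046043395996094, 0.5934848785400391), (99.55825805664062, 59.95125961303711), 0.06535131484270096)
plane [ -0.01    -0.     -15.4665]Traceback (most recent call last):
  File "<stdin>", line 10, in <module>
    return _quantile_unchecked(
        a, q, axis, out, overwrite_input, method, keepdims, weights)
    return _ureduce(a,
                    func=_quantile_ureduce_func,
    ...<5 lines>...
                    overwrite_input=overwrite_input,
                    method=method)
    r = func(a, **kwargs)
    result = _quantile(arr,
                       quantiles=q,
    ...<2 lines>...
                       out=out,
                       weights=wgt)
    slices_having_nans = np.isnan(arr[-1, ...])
                                  ~~~^^^^^^^^^
IndexError: index -1 is out of bounds for axis 0 with size 0
```

Run:
```python
from fit import *
C=np.load("w4.npz")["C"]
sel=lambda q:q[(abs(q[:,0]-.48)<.14)&(abs(q[:,1]+.28)<.15)]
w4=sel(C.reshape(-1,3));w4=w4[w4[:,0]>.5];w2=sel(np.load("w2.npz")["C"].reshape(-1,3))
print(len(w4),len(w2));np.set_printoptions(precision=1,suppress=True)
x0=[479.4,-281,95.6,-56.3,9.6,54.8,49.3,54.5,-51.5]
print(*fit_tray(w4,x0));print(*fit_tray(np.vstack([w4,w2]),x0))
```

```text
23001 102347
[ 481.2 -280.1   95.4  -56.7   10.9   61.8   53.2   54.4  -52.4] 0.017179530619182145 [ 475.8 -337.6] [ 422.4 -223.6]
[ 479.3 -280.9   95.7  -56.4    9.5   54.7   49.2   54.6  -51.8] 0.01734412115096072 [ 475.5 -337.9] [ 425.  -231.3]
```

View pics/w4.png

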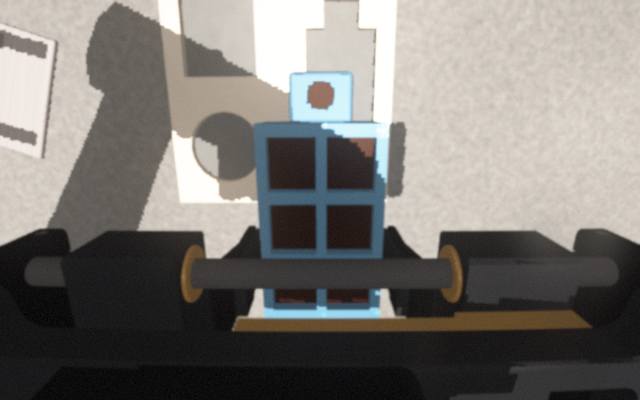

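The picture shows the mould held level, tab at (320,95), in line with the tab notch at (342,15). Moving over the nest.

Run:
```python
from h import *
go([.4759,-.3374,.045],down(5.6))
```

```text
linear [1.472, 0.348, 2.449] twist [-0.026, -0.0, -0.01] rows>= 2.3
```

Call:
arm_command(
  grip=[57,57,57,57,57,57],
  linear=[
    [0.8,0.2,0.5],
    [1.47,0.35,1.2],
    [1.47,0.35,1.9],
    [1.47,0.35,2.38],
    [1.47,0.35,2.38],
    [1.47,0.35,2.38],
  ],
  twist=[
    [0,0,0],
    [0,0,0],
    [0,0,0],
    [0,0,0],
    [0,0,0],
    [0,0,0],
  ],
)

```text
time_s: 15.58
ee_pos: [0.4766, -0.3384, 0.0498]
tool_rot: [180.0, -0.1, 5.6]
ft_force: [0.6, -0.3, -1.6]
gripper_width: 0.0594
grasp_force: 30.0
```

Run:
```python
from h import *
np.set_printoptions(precision=4,suppress=True)
s=bot.observe();print(s["time_s"],s["ee_pos"],s["tool_rot"],s["ft_force"])
go([.4759,-.3374,.0160],down(5.6))
```

```text
15.575 [ 0.4766 -0.3384  0.0498] [179.9952  -0.0915   5.6083] [ 0.5635 -0.3054 -1.6255]
linear [-0.014, -0.022, 0.676] twist [0.001, -0.018, 0.002] rows>= 0.5
```

Call:
arm_command(
  grip=[57,57,57,57,57,57],
  linear=[
    [0,-0.01,0.2],
    [0,-0.01,0.4],
    [0,-0.01,0.5],
    [0,-0.01,0.58],
    [0,-0.01,0.63],
    [0,-0.01,0.63],
  ],
  twist=[
    [0,0,0],
    [0,0,0],
    [0,0,0],
    [0,0,0],
    [0,0,0],
    [0,0,0],
  ],
)

```text
time_s: 16.32
ee_pos: [0.4754, -0.3375, 0.017]
tool_rot: [-179.9, 0.0, 5.6]
ft_force: [-0.4, -0.3, -3.0]
gripper_width: 0.0598
grasp_force: 30.0
```

Run:
```python
from h import *
np.set_printoptions(precision=4,suppress=True)
s=bot.observe();print(s["time_s"],s["ee_pos"],s["tool_rot"],s["ft_force"],s["torque"])
go([.4759,-.3374,.0160],down(5.6))
```

```text
16.325 [ 0.4754 -0.3375  0.017 ] [-179.9375    0.0364    5.6008] [-0.4295 -0.2904 -3.0201] [ 0.0141 -0.0277 -0.0199]
linear [0.009, -0.0, 0.02] twist [-0.012, 0.007, 0.0] rows>= 0.0
```

Call:
arm_command(
  grip=[57,57,76,76,76,76,76,76,76,76],
  linear=[
    [0,0,0.02],
    [0,0,0.02],
    [0,0,0.02],
    [0,0,0.02],
    [0,0,0.02],
    [0,0,0.02],
    [0,0,-0.5],
    [0,0,-1.5],
    [-0.6,0,-2.7],
    [-1.5,0,-3.8],
  ],
  twist=[
    [0,0,0],
    [0,0,0],
    [0,0,0],
    [0,0,0],
    [0,0,0],
    [0,0,0],
    [0,0,0],
    [0,0,0],
    [0,0,0],
    [0,0,0],
  ],
)

```text
time_s: 17.58
ee_pos: [0.4089, -0.3443, 0.1989]
tool_rot: [-180.0, -0.0, 5.7]
ft_force: [0.5, -1.2, 0.3]
gripper_width: 0.0759
grasp_force: 0.0
```

Run:
```python
from h import *
np.set_printoptions(precision=4,suppress=True)
s=bot.observe();print(s["time_s"],s["ee_pos"],s["tool_rot"],s["ft_force"],s["qpos"])
p=bot.capture("top");C=cloud(p);m=blue(p["pixels"]);q=C[m];g=q[(abs(q[:,0]-.48)<.12)&(abs(q[:,1]+.338)<.07)&(q[:,2]<.1)]
print(len(g),np.percentile(g,[2,50,98],axis=0))
go([.5,-.2,.2],down(-40))
g=q[(abs(q[:,0]-.656)<.06)&(abs(q[:,1]+.045)<.06)];print("round top",len(g),(g.min(0)+g.max(0))/2)
p=bot.capture("wrist");C=cloud(p);q=C[blue(p["pixels"])];g=q[(abs(q[:,0]-.48)<.12)&(abs(q[:,1]+.338)<.07)&(q[:,2]>.02)&(q[:,2]<.05)]
print("bar w",len(g),np.percentile(g[:,2],[2,50,98]),cv2.minAreaRect((g[:,:2]*1000).astype(np.float32)))
A=np.c_[g[:,:2],np.ones(len(g))];print(np.linalg.lstsq(A,g[:,2],rcond=None)[0])
g=q[(abs(q[:,0]-.656)<.06)&(abs(q[:,1]+.045)<.06)];print("round w",len(g),(g.min(0)+g.max(0))/2 if len(g) else 0)
```

```text
17.575 [ 0.4089 -0.3443  0.1989] [-179.9922   -0.0262    5.6653] [ 0.5109 -1.2293  0.2973] [-22.7139  14.3544 -14.3346  -0.0221 -61.2917 118.3899]
2 [[ 0.5605 -0.3402  0.0286]
 [ 0.5607 -0.3379  0.031 ]
 [ 0.5609 -0.3357  0.0335]]
linear [2.136, -2.724, 0.119] twist [0.032, -0.105, 9.121] rows>= 4.3
round top 96 [ 0.6551 -0.0478  0.0231]
bar w 111 [0.0312 0.0328 0.0343] ((439.0594482421875, -341.6838073730469), (54.32290267944336, 55.2357063293457), 7.757165431976318)
[-0.001   0.0057  0.0352]
round w 0 0
```

Run:
```python
from h import *
go([.60,-.047,.13],down(0))
```

```text
linear [4.369, -5.588, 1.477] twist [0.06, -0.103, 1.109] rows>= 5.8
```

Call:
arm_command(
  grip=[87,87,87,87,87,87,87,87],
  linear=[
    [4.37,-5.6,1.4],
    [4.37,-5.6,1.4],
    [4.37,-5.6,1.4],
    [4.37,-5.6,1.4],
    [4.37,-5.6,1.4],
    [4.37,-5.6,1.4],
    [4.37,-5.6,1.4],
    [4.37,-5.6,1.4],
  ],
  twist=[
    [0,0,1.1],
    [0,0,1.1],
    [0,0,1.1],
    [0,0,1.1],
    [0,0,1.1],
    [0,0,1.1],
    [0,0,1.1],
    [0,0,1.1],
  ],
)

```text
time_s: 18.68
ee_pos: [0.5985, -0.0441, 0.1264]
tool_rot: [-179.9, 0.1, 0.1]
ft_force: [0.1, -0.1, -0.3]
gripper_width: 0.0867
grasp_force: 0.0
```

```bash
cat >> h.py <<'E'
def roundfit(p,zlo=.02,zhi=.04,at=(.656,-.047)):
    C=cloud(p);q=C[blue(p["pixels"])];g=q[(abs(q[:,0]-at[0])<.06)&(abs(q[:,1]-at[1])<.06)&(q[:,2]>zlo)&(q[:,2]<zhi)]
    zt=np.median(g[:,2]);g=g[g[:,2]>zt-.004];xy=g[:,:2]*1000
    from scipy.optimize import least_squares
    c0=np.array(cv2.minEnclosingCircle(xy.astype(np.float32))[0])
    an=np.arctan2(*(xy-c0).T[::-1]);r=np.hypot(*(xy-c0).T);b=((an+np.pi)*36/6.2832).astype(int);E=[]
    for k in range(36):
        i=np.where(b==k)[0]
        if len(i)>3: E.append(xy[i[np.argmax(r[i])]])
    E=np.array(E);f=least_squares(lambda v:np.hypot(E[:,0]-v[0],E[:,1]-v[1])-v[2],[*c0,32],loss="soft_l1")
    return len(g),zt*1000,c0,f.x
E
python3 - <<'E'
from h import *
np.set_printoptions(precision=4,suppress=True)
s=bot.observe();print(s["time_s"],s["ee_pos"],s["tool_rot"])
p=bot.capture("wrist");n,z,c0,v=roundfit(p);print(n,z,c0,v)
go([v[0]/1e3,v[1]/1e3,.012],down(0))
for l in ["spatula","bowl"]: print(l,[(np.round(r["extent"]),round(r["conf"],2)) for r in bot.find_in(l,p)[:1]])
E
```

```text
18.675 [ 0.5985 -0.0441  0.1264] [-179.9484    0.1297    0.1137]
698 28.543918685937808 [654.8088 -47.4296] [652.1747 -44.9631  26.9283]
linear [1.079, 0.009, 2.295] twist [-0.011, 0.018, 0.012] rows>= 2.0
spatula [(array([497.,  43., 286.,  85.]), 0.8)]
bowl [(array([193.,  11., 119.,  23.]), 0.63)]
```

Call:
arm_command(
  grip=[87,87,87,87],
  linear=[
    [1.1,0.03,0.5],
    [1.12,0.03,1.2],
    [1.12,0.03,1.5],
    [1.12,0.03,1.5],
  ],
  twist=[
    [0,0,0],
    [0,0,0],
    [0,0,0],
    [0,0,0],
  ],
)

```text
time_s: 19.32
ee_pos: [0.6538, -0.0462, 0.0514]
tool_rot: [-180.0, 0.2, 0.1]
ft_force: [0.2, 0.1, 0.3]
gripper_width: 0.087
grasp_force: 0.0
```

Run:
```python
from h import *
s=bot.observe();print(s["ee_pos"]);go([.6555,-.0472,.0118],down(0))
```

```text
[ 0.65384433 -0.04623258  0.05138466]
linear [0.036, 0.02, 0.792] twist [-0.006, 0.035, 0.011] rows>= 0.6
```

Call:
arm_command(
  grip=[87,87,87,61,61,61,61,61,61,61],
  grip_force=25,
  linear=[
    [0.03,0.02,0.4],
    [0.03,0.02,0.77],
    [0.03,0.02,0.77],
    [0.03,0.02,0.77],
    [0.03,0.02,0.77],
    [0.03,0.02,0.77],
    [0.03,0.02,0.77],
    [0.03,0.02,0.77],
    [0.03,0.02,0.77],
    [0.03,0.02,0.77],
  ],
  twist=[
    [0,0,0],
    [0,0,0],
    [0,0,0],
    [0,0,0],
    [0,0,0],
    [0,0,0],
    [0,0,0],
    [0,0,0],
    [0,0,0],
    [0,0,0],
  ],
)

```text
time_s: 20.58
ee_pos: [0.6568, -0.0465, 0.0141]
tool_rot: [-180.0, 0.0, 0.1]
ft_force: [-1.3, -1.9, 4.8]
gripper_width: 0.0635
grasp_force: 25.0
```

Run:
```python
from h import *
np.set_printoptions(precision=4,suppress=True)
s=bot.observe();print(s["time_s"],s["ee_pos"],s["tool_rot"],s["ft_force"])
up=np.array([s["ee_pos"][0],s["ee_pos"][1],.13]);go(up,down(0))
go([.37,-.2315,.22],down(5.6)); go([.425,-.2315,.06],down(5.6))
```

```text
20.575 [ 0.6568 -0.0465  0.0141] [-179.9507    0.0005    0.1115] [-1.3409 -1.95    4.7897]
linear [-0.0, -0.002, -2.318] twist [-0.01, 0.0, 0.022] rows>= 1.9
linear [-5.742, 3.686, -4.122] twist [-0.01, -0.0, -1.098] rows>= 6.4
linear [-4.642, 3.69, -0.922] twist [-0.01, -0.0, -1.098] rows>= 4.8
```

Call:
arm_command(
  grip=[61,61,61,61,61,61,61,61,61],
  linear=[
    [0,0,-0.8],
    [-0.3,0.2,-1.9],
    [-1.2,1.0,-2.3],
    [-2.2,1.8,-2.3],
    [-3.2,2.6,-2.3],
    [-4.2,3.3,-2.0],
    [-4.64,3.69,-1.6],
    [-4.64,3.69,-1.3],
    [-4.64,3.69,-1.3],
  ],
  twist=[
    [0,0,0],
    [0,0,0],
    [0,0,-0.3],
    [0,0,-0.5],
    [0,0,-0.8],
    [0,0,-1.1],
    [0,0,-1.1],
    [0,0,-1.1],
    [0,0,-1.1],
  ],
)

```text
time_s: 21.7
ee_pos: [0.4233, -0.2311, 0.0771]
tool_rot: [-179.8, 0.2, 5.5]
ft_force: [0.5, 1.0, -1.5]
gripper_width: 0.0632
grasp_force: 25.0
```

Run:
```python
from h import *
np.set_printoptions(precision=4,suppress=True)
s=bot.observe();print(s["time_s"],s["ee_pos"],s["tool_rot"],s["ft_force"],s["gripper_width"])
p=bot.capture("wrist");t,R=T();C=cloud(p);m=blue(p["pixels"])
q=(C[m]-t)@R*1000;q=q[(abs(q[:,0])<45)&(abs(q[:,1])<45)&(abs(q[:,2]+10)<25)];zt=np.median(q[:,2]);f=q[abs(q[:,2]-zt)<3]
print(len(f),zt,cv2.minEnclosingCircle(f[:,:2].astype(np.float32)),f.min(0),f.max(0))
# bar check
q=C[m];g=q[(abs(q[:,0]-.48)<.12)&(abs(q[:,1]+.338)<.05)&(q[:,2]>.02)&(q[:,2]<.04)];
print("bar",len(g),np.percentile(g[:,2],[2,50,98]) if len(g) else 0,cv2.minAreaRect((g[:,:2]*1000).astype(np.float32)) if len(g) else 0)
cv2.imwrite("pics/w5.png",p["pixels"])
go([.425,-.2315,.030],down(5.6))
```

```text
21.7 [ 0.4233 -0.2311  0.0771] [-179.8469    0.2266    5.525 ] [ 0.4769  1.0177 -1.5474] 0.06319830894532899
3965 -13.256909029269094 ((-1.205244779586792, 0.7741079926490784), 32.670413970947266) [-33.8752 -31.3417 -16.1086] [ 31.4288  32.2641 -10.2575]
bar 8157 [0.028  0.0328 0.0343] ((486.3548583984375, -336.6367492675781), (151.56121826171875, 60.48720169067383), 5.519764423370361)
linear [0.012, 0.01, 0.959] twist [-0.02, 0.023, -0.003] rows>= 0.8
```

View pics/w5.png

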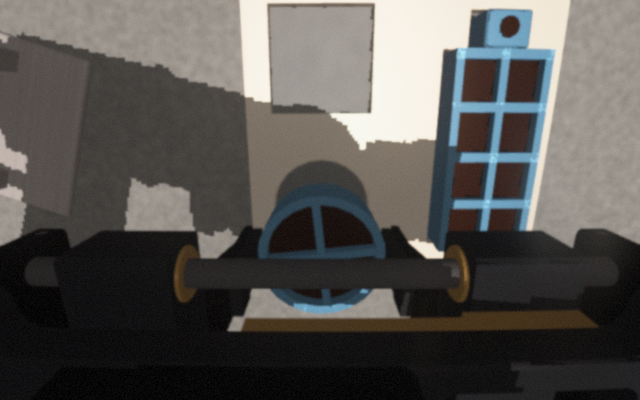

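The picture shows the bar seated with its tab in the notch at (500,28), and the round mould held level at (322,248) just over its nest at (322,185). Lowering.

Call:
arm_command(
  grip=[61,61,61,61],
  linear=[
    [0.03,-0.01,0.4],
    [0.04,-0.01,0.75],
    [0.04,-0.01,0.85],
    [0.04,-0.01,0.85],
  ],
  twist=[
    [0,0,0],
    [0,0,0],
    [0,0,0],
    [0,0,0],
  ],
)

```text
time_s: 22.25
ee_pos: [0.4273, -0.2304, 0.0362]
tool_rot: [-179.9, 0.0, 5.6]
ft_force: [0.8, -0.4, -0.5]
gripper_width: 0.0628
grasp_force: 25.0
```

Run:
```python
from h import *
s=bot.observe();print(s["ee_pos"],s["tool_rot"],s["ft_force"]);go([.4261,-.2308,.0187],down(5.6))
```

```text
[ 0.42725268 -0.23040943  0.03623413] [-1.79943047e+02  2.21172401e-02  5.63964180e+00] [ 0.81199353 -0.41792616 -0.50520192]
linear [-0.024, 0.006, 0.351] twist [-0.011, 0.004, 0.008] rows>= 0.3
```

Call:
arm_command(
  grip=[61,61,61,61,61],
  linear=[
    [-0.01,0,0.15],
    [-0.01,0,0.25],
    [-0.01,0,0.32],
    [-0.01,0,0.34],
    [-0.01,0,0.34],
  ],
  twist=[
    [0,0,0],
    [0,0,0],
    [0,0,0],
    [0,0,0],
    [0,0,0],
  ],
)

```text
time_s: 22.88
ee_pos: [0.4262, -0.2307, 0.019]
tool_rot: [-179.9, 0.0, 5.6]
ft_force: [0.5, 0.5, -1.2]
gripper_width: 0.063
grasp_force: 25.0
```

Down within the nest without resistance. Release and retreat.

Call:
arm_command(
  grip=[76,76,76,76,76,76,76,76,76],
  linear=[
    [0,0,0],
    [0,0,0],
    [0,0,0],
    [0,0,0],
    [0,0,-0.4],
    [0,0,-1.2],
    [-0.3,0,-2.2],
    [-0.8,0,-3.2],
    [-1.2,0,-3.8],
  ],
  twist=[
    [0,0,0],
    [0,0,0],
    [0,0,0],
    [0,0,0],
    [0,0,0],
    [0,0,0],
    [0,0,0],
    [0,0,0],
    [0,0,0],
  ],
)

```text
time_s: 24.0
ee_pos: [0.3665, -0.2369, 0.2116]
tool_rot: [180.0, -0.2, 5.6]
ft_force: [1.6, 0.4, -1.0]
gripper_width: 0.0763
grasp_force: 0.0
```

Run:
```python
from h import *
np.set_printoptions(precision=4,suppress=True)
s=bot.observe();print(s["time_s"],s["ee_pos"],s["ft_force"])
p=bot.capture("wrist");cv2.imwrite("pics/w6.png",p["pixels"]);C=cloud(p);m=blue(p["pixels"]);q=C[m]
g=q[(abs(q[:,0]-.425)<.05)&(abs(q[:,1]+.231)<.045)&(q[:,2]>.02)&(q[:,2]<.06)]
print("round",len(g),np.percentile(g[:,2],[2,50,98]),cv2.minEnclosingCircle((g[:,:2]*1000).astype(np.float32)))
A=np.c_[g[:,:2],np.ones(len(g))];print(np.linalg.lstsq(A,g[:,2],rcond=None)[0])
g=q[(abs(q[:,0]-.48)<.12)&(abs(q[:,1]+.338)<.05)&(q[:,2]>.025)&(q[:,2]<.04)];
print("bar",len(g),np.percentile(g[:,2],[2,50,98]),cv2.minAreaRect((g[:,:2]*1000).astype(np.float32)))
```

```text
24.0 [ 0.3665 -0.2369  0.2116] [ 1.5641  0.3712 -0.9857]
round 3 [0.0332 0.0338 0.034 ] ((402.37066650390625, -216.6528778076172), 8.163905143737793)
[ 1.0226 -0.5826 -0.5038]
bar 935 [0.0301 0.0328 0.0344] ((484.2973327636719, -350.76068115234375), (138.5353546142578, 42.55457305908203), 13.833052635192871)
```

View pics/w6.png

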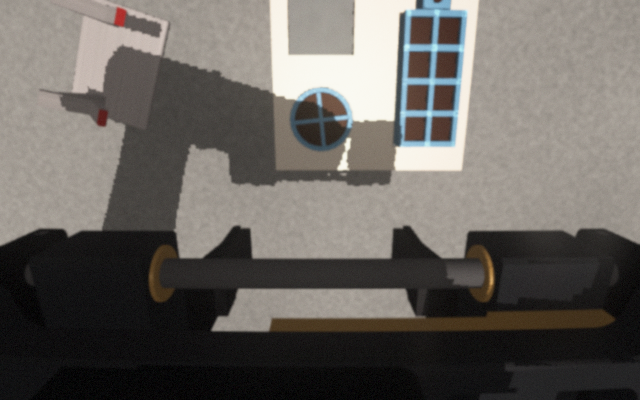

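The picture shows both moulds in their nests, the round one at (321,118) and the bar at (432,78). The blue mask was too thin there, so I'll measure by depth instead.

Run:
```python
from h import *
np.set_printoptions(precision=4,suppress=True)
p=bot.capture("wrist");C=cloud(p);q=C.reshape(-1,3)
for n,c,r in (("round",(.425,-.2314),.04),("bar",(.4755,-.338),.1)):
    g=q[(abs(q[:,0]-c[0])<r)&(abs(q[:,1]-c[1])<.045)&(q[:,2]>.026)&(q[:,2]<.045)]
    A=np.c_[g[:,:2],np.ones(len(g))];x=(g[:,:2]*1000).astype(np.float32)
    print(n,len(g),np.percentile(g[:,2],[2,50,98]),cv2.minEnclosingCircle(x) if n=="round" else cv2.minAreaRect(x),np.linalg.lstsq(A,g[:,2],rcond=None)[0])
g=q[(abs(q[:,0]-.46)<.13)&(abs(q[:,1]+.28)<.12)&(q[:,2]>.009)&(q[:,2]<.018)];print("tray top z",np.median(g[:,2]))
```

```text
round 2388 [0.0261 0.0309 0.0341] ((426.1167297363281, -231.55587768554688), 32.2299690246582) [0.0024 0.001  0.0289]
bar 7424 [0.0261 0.0316 0.0343] ((480.5782470703125, -338.0095520019531), (143.4585418701172, 61.93418502807617), 5.68409538269043) [0.0056 0.003  0.0285]
tray top z 0.013915205239913232
```

```bash
python3 -c "
from rig import bot
print(bot.close_job())"
```

```text
the job is handed in; nothing more can be done
None
```

The job is handed in: the bar mould was leaned and let go on the rest, then laid in its nest tab in notch, and the round mould is in its nest; both measured level and home at about 24 s on the clock (limit 67 s), but hand-in returned no verdict.

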